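# Load the gel tank and bring its lid over it

## Robot

A 7-joint arm with a two-finger parallel gripper is mounted at the origin on a cart in front of the work surface, level with it; the furniture and walls round the work are solid. World frame = base frame: x ahead of the robot, y to its left, z up, the work surface at z = 0. Lengths are in m, angles in rad, forces in N, time in s.
With the tool pointing down it reaches from about 0.35 to 0.9 m from the base axis. Payload 7.2 kg.
Tool frame: the origin (TCP) lies between the finger pads; the fingertips stand 22 mm ahead of it and the grasp point (between the pads) lies 3 mm ahead of it; z points along the fingers, y is the line along which they close (so a half turn about z gives the same grasp; the last joint's range is limited). The gripper opens to 88 mm and grips with 3 to 60 N. Pads are 20 mm wide; open, the fingers measure 115 mm over their backs; the gripper's body (75 mm by 178 mm) begins 61 mm behind the grasp point.
Start: joints at [1.065, 0.411, -0.013, 1.596, 0.006, 1.134, -0.082], TCP at [0.265, -0.566, 0.214] pointing down, gripper open.
Joint ranges: [-2.95, 2.95], [-0.29, 1.99], [-1.47, 1.44], [0.14, 2.54], [-1.03, 4.17], [0.13, 1.85], [-2.86, 2.86]. Speed limits (rad/s): [2.39, 2.39, 3.01, 3.01, 3.14, 3.14, 3.14].

## Interface

Orientations are given as a unit quaternion [x, y, z, w].
In Python, from plant import telemetry, viewer, order gives the robot as it stands.
- The arm moves only by the shell command python3 -m handwheel 'ROWS' [FORCE]. ROWS is a JSON object of lists of equal length, an entry for each row: "gripper": the opening, from 0 (shut) to 1 (fully open); "offset": the shift along the tool's x, y, z each as a share of 0.5 m, from -1 to 1, a list of three; "twist": the turn, a rotation vector about the tool's x, y, z each as a share of pi/2 rad, from -1 to 1, a list of three. In form: {"gripper": [gripper, ...], "offset": [[x, y, z], ...], "twist": [[wx, wy, wz], ...]}. A call has 1 to 5 rows; each row is the pose to reach, as a shift and turn from the pose commanded when the call began, along the tool's axes at that moment; what a row does not reach only later rows make up. A row lasts 1/10 s, in which the tool goes at most 50 mm and 8.59 degrees, less where a joint would pass 70% of its speed; a pose out of reach is approached as far as the arm can. A call with a number of a shift or a turn outside -1 to 1 is refused whole. A call with a gripper value outside its range is refused whole. The fingers move at their own pace and stop on an object; FORCE is the grip in N (left out, the last holds). Time passes only in rows, so rows that repeat a pose let the fingers close. It gives the time, the measured TCP pose, the force, the opening and the grip force at its end, in the units of the state.
- telemetry.get_state(): the state, without advancing time (a new reading comes with each control period).
- viewer.get_image(name): name is "scene" or "top"; returns a dict with "frame" (384x512x3 uint8, red, green, blue), "fx", "fy", "cx", "cy" (pixels), "distortion" ([k1, k2, p1, p2, k3] as OpenCV has them; the pictures are not rectified), "world_to_cam" (4x4, takes a point from world to camera coordinates). Camera axes: x right, y up, looking along -z (the intrinsics and any distortion apply to the point x, -y, -z); pixel columns grow to the right and rows downward; lengths in m; the calibration is good to about 2 mm. A picture is of the moment at which its call begins. There is no depth.
- order.sign_off(): hands the job in; it is judged then, once.
Trained networks look in the newest picture that a camera, given by its name, has taken for a name from the list of things; names that differ only in an ending like _2 or _b are one class to them, and where a whole thing is asked for, a point or a joint stands for the part that bears it (a point fixed in the world has none). Each returns a list of dicts, best first, with "confidence" (0 to 1); they miss things now and then, are a little off and sometimes report something else, mostly with a low value. They report only what shows in the picture. A call takes as long as a camera call.
- viewer.silhouettes(label, camera): "region" (384x512 bool, what is visible of it) and "point" ([column, row] in pixels, amid what is visible of it).
- viewer.mark_of(label, camera): "point" ([column, row] in pixels: a listed point, or the origin of a listed thing).
The state is a dict: "time": time; "joint_positions": joint angles; "dq": joint speeds; "tau": joint torques, N m; "tcp_pos": TCP position; "eef_rot": TCP orientation; "force": force on the tool from outside, world axes, zero at the start; "torque": the same for the moment, N m; "gripper_width": finger opening in m; "grip_force": force on a finger pad.
Only numpy, scipy, OpenCV 4.12 (cv2) and the standard library are available. Lean on these libraries where they do the work, as an engineer would, in place of code of your own. Each camera call takes 0.05 s, during which the arm holds its last target. There are 200 camera calls.

## Task

Get the gel tank ready to run: take the green-framed gel cassette out of the white plate stand and slide it edgewise, upright, fully down into the free slot of the tank, and let go of it. Then pick up the tank's lid by its blue rib at the point where it balances (the power pack makes one end heavy), carry it level, and hold it level and lined up about 4 cm above the tank's rim, not touching the tank, with the power pack over the end that has the red and black terminals. Do not close it: I want to check the wells first, so finish while holding the lid there; leave the other things where they are.

Things in the scene. Friction and masses are not known exactly. Their poses are not given: they have to be found in the camera images.
- tank: Clear, open gel tank, 170 x 92 mm and 78 mm high, fixed to the worktop. Origin: centre of its underside; x runs along its 170 mm length towards the end with the red and black terminals (brass pins, tops 85 mm above the worktop, 69 mm from the centre), y across, z up. A white buffer dam (grey top edge) already fills the place at y = -18 mm; the free slot is at y = +18 mm.
- tank_slot (a point): Middle of the seat at the bottom of the tank's free slot, 12 mm above the worktop, at x = 0, y = +18 mm of the tank; same axes as the tank. The slot is two facing white U-channels along x, 105 mm apart at their backs and 11 mm wide, for the 100 x 8 mm cassette; above 62 mm height they flare outwards to a mouth about 25 mm wide and 120 mm long at 75 mm. The seated cassette stands 24 mm above the tank's rim.
- tank_rim (a point): Centre of the tank's open top, level with its rim, 78 mm above the worktop.
- cassette: Gel cassette: flat plate with green side and bottom edges, pale blue gel and a whitish top strip, 100 x 8 x 90 mm, 0.11 kg (0.08 to 0.14), loose, standing upright on its long edge in one of the two slots of the stand. Origin: middle of its bottom edge; x along its 100 mm width, y through its 8 mm thickness, z up; it is the same either way round. Its top, 98 mm above the worktop in the stand, is free to pinch across the thickness.
- stand: White plate stand fixed to the worktop, 128 x 82 mm, 44 mm high; its base top is 8 mm above the worktop. Origin: centre of its underside; x along its two slots, which lie at y = -22 and +22 mm and are 12 mm wide; a plate is drawn straight up out of them.
- spare_plate: Bare clear glass plate 100 x 6 x 62 mm in the other slot of the stand, its top 70 mm above the worktop. Leave it there.
- lid: The tank's lid, resting rim down on the worktop as it would sit on the tank: a tinted, hollow shell 178 x 100 x 42 mm, open below, walls 3 mm, 0.6 kg (0.5 to 0.72), loose. Origin: centre of its lower rim plane; x along its length towards the dark power pack, z up. The pack (36 x 90 mm, x = 53 to 89 mm) reaches 70 mm height. The blue rib runs along x on the middle of the top (x = -83 to +47 mm), 14 mm thick, its top 72 mm above the lower rim; the shell's top is at 42 mm.
- lid_balance (a point): Balance point of the lid on its rib: 30 mm from the lid's centre towards the power pack, y = 0, 66 mm above the lower rim (6 mm below the rib's top). Same axes as the lid. Grip the rib here, at most 15 mm off along it; the lid is heavy enough to sag or slip round if taken elsewhere.
- lid_pack (a point): Middle of the top of the lid's power pack, 71 mm from the lid's centre, with a small display, a red and a black disc.
- wash_bottle: Plastic bottle with orange-red cap, 64 mm wide, 130 mm high, standing; leave alone. Origin: centre of its underside.
- pipette: Pipette lying along the front edge of the worktop, 251 mm long; leave alone.
- tube_rack: Teal microtube rack with orange caps, 93 x 160 x 40 mm, at the back; leave alone. Origin: centre of its underside.
- conical: Conical tube with orange cap lying at the right, 112 mm long, 35 mm thick; leave alone.

How it is judged:
By the outcome, as a careful person would: the job done as asked, in the order asked, and still so for the second after the job is handed in, while the arm keeps its last pose, push and grip.
It also fails if it takes over 56 s, if anything falls off the work surface, if the arm or the gripper's body presses on something with over 40 N, if the wrist force passes 120 N, or if a joint passes its speed limit or range.

## Working session

There is one attempt and no reset: what is moved stays moved. The work goes in short steps, Python scripts to look and compute and a shell command to move; the robot and the scene stay as the last step left them, time stands still between calls to the robot, and variables do not carry over. Pictures are saved under pics/ and viewed, at most 10 in all, crops included, and the job is handed in when it is done.

```bash
mkdir -p pics; ls
cat > h.py <<'E'
import numpy as np, cv2
from plant import telemetry, viewer, order
from scipy.spatial.transform import Rotation as R
def ray(im,px):
    K=np.array([[im["fx"],0,im["cx"]],[0,im["fy"],im["cy"]],[0,0,1.]])
    u=cv2.undistortPoints(np.array(px,float).reshape(-1,1,2),K,np.array(im["distortion"],float)).reshape(-1,2)
    T=np.array(im["world_to_cam"]); d=np.c_[u[:,0],-u[:,1],-np.ones(len(u))]@T[:3,:3]
    return -T[:3,:3].T@T[:3,3], d
def at(im,px,z):
    c,d=ray(im,px); return c+d*((z-c[2])/d[:,2])[:,None]
def proj(im,P):
    T=np.array(im["world_to_cam"]);K=np.array([[im["fx"],0,im["cx"]],[0,im["fy"],im["cy"]],[0,0,1.]])
    p=np.asarray(P,float).reshape(-1,3)@T[:3,:3].T+T[:3,3]; p=p*[1,-1,-1]
    return cv2.projectPoints(p,np.zeros(3),np.zeros(3),K,np.array(im["distortion"],float))[0].reshape(-1,2)
def rel(p,yaw=None):
    """offset/twist for tool-down target"""
    s=telemetry.get_state(); print(s["tcp_pos"],s["eef_rot"])
E
cat > a.py <<'E'
from h import *
s=telemetry.get_state(); print(s["tcp_pos"],s["eef_rot"],s["gripper_width"])
im={}
for c in("scene","top"):
    im[c]=viewer.get_image(c); cv2.imwrite(f"pics/{c}0.png",im[c]["frame"][:,:,::-1])
    print(c,"cam at",ray(im[c],[[256,192]])[0].round(3))
Z=dict(tank=0,tank_slot=.012,tank_rim=.078,cassette=.008,stand=0,lid=0,lid_balance=.066,lid_pack=.07,wash_bottle=0,tube_rack=0)
for n,z in Z.items():
    for c in im:
        for d in viewer.mark_of(n,c)[:2]:
            print(n,c,np.round(d["point"],1),round(d["confidence"],2),at(im[c],[d["point"]],z)[0].round(4))
E
python3 a.py
```

```text
pics
[ 0.26475919 -0.56557286  0.21353092] [ 9.76129961e-01  2.17185772e-01 -2.07346119e-04 -7.72152371e-04] 0.08762989559282942
scene cam at [-0.621  0.58   0.761]
top cam at [ 0.447 -0.133  1.473]
tank scene [220.3 217.2] 0.68 [ 0.532  -0.0221  0.    ]
tank top [232.8 179.2] 0.95 [ 0.5378 -0.036   0.    ]
tank top [153.7 223. ] 0.52 [0.3975 0.2275 0.    ]
tank_slot scene [222.9 208.7] 0.65 [ 0.5566 -0.046   0.012 ]
tank_rim scene [217.8 192.7] 0.6 [ 0.5513 -0.0278  0.078 ]
tank_rim top [232.2 174.8] 0.58 [ 0.5468 -0.0395  0.078 ]
cassette top [156.8 213. ] 0.62 [0.4304 0.215  0.008 ]
cassette top [326.5 175.3] 0.32 [ 0.5448 -0.3439  0.008 ]
stand scene [159.7 258.8] 0.77 [0.4275 0.2265 0.    ]
stand top [155.8 215.3] 0.75 [0.4228 0.2203 0.    ]
lid scene [301.1 190.6] 0.62 [ 0.5348 -0.3484  0.    ]
lid top [329.4 182.7] 0.66 [ 0.5208 -0.354   0.    ]
lid_balance scene [295.  176.4] 0.62 [ 0.53   -0.3157  0.066 ]
lid_balance top [323.3 174.5] 0.68 [ 0.5436 -0.3255  0.066 ]
lid_pack scene [282.5 175.2] 0.67 [ 0.5549 -0.2811  0.07  ]
lid_pack scene [285.1 231.4] 0.23 [ 0.2597 -0.077   0.07  ]
lid_pack top [311.6 171.1] 0.85 [ 0.5547 -0.2884  0.07  ]
wash_bottle scene [314.2 171.9] 0.89 [ 0.6302 -0.4851  0.    ]
wash_bottle top [361.3 150.3] 0.95 [ 0.6262 -0.4624  0.    ]
tube_rack scene [171.5 198.5] 0.66 [0.7363 0.0552 0.    ]
tube_rack top [210.5 127.8] 0.68 [0.7101 0.0359 0.    ]
tube_rack top [233.1 181.8] 0.19 [ 0.5292 -0.0369  0.    ]
```

Run:
```python
import cv2
t=cv2.imread("pics/top0.png")[90:270,110:400]; cv2.imwrite("pics/top0c.png",cv2.resize(t,None,fx=2.75,fy=2.75,interpolation=3))
t=cv2.imread("pics/scene0.png")[130:310,90:350]; cv2.imwrite("pics/scene0c.png",cv2.resize(t,None,fx=3,fy=3,interpolation=3))
```

```text
(no output)
```

View pics/top0c.png

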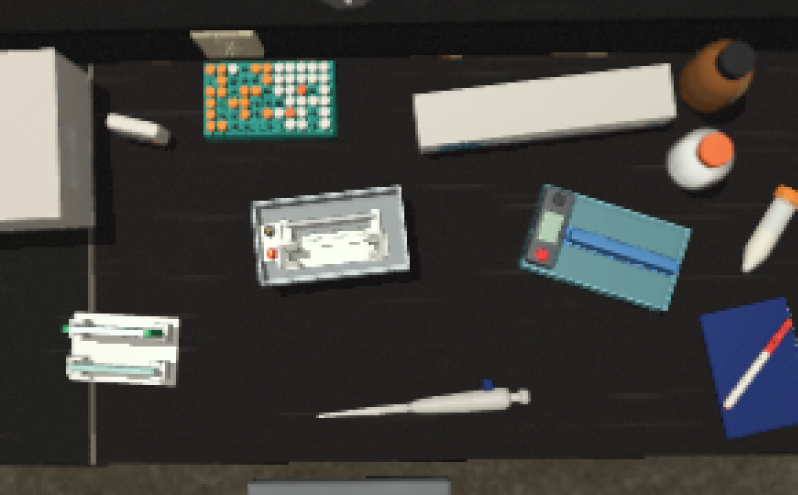

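View pics/scene0c.png

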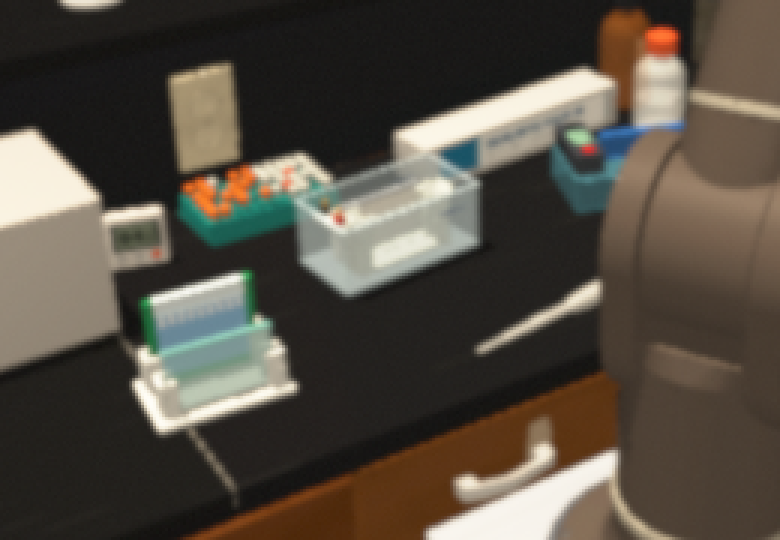

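The top view shows the stand at left (cassette in the far slot, crop row ~330), the tank in the middle with its terminals on the left (+y) end at (270,243), and the lid at right with its pack on the left at (548,228). The scene view agrees. Next I fit poses to the silhouettes.

```bash
cat > fit.py <<'E'
from h import *
from scipy.optimize import minimize
def box(x0,x1,y0,y1,z0,z1): return np.array([[x,y,z] for x in(x0,x1) for y in(y0,y1) for z in(z0,z1)])/1000
M=dict(tank=[box(-85,85,-46,46,0,78)],
 lid=[box(-89,89,-50,50,0,42),box(53,89,-45,45,42,70),box(-83,47,-7,7,42,72)],
 cassette=[box(-50,50,-4,4,0,90)],
 stand=[box(-64,64,-41,41,0,8)])
S=8
def raster(im,parts,p,z0):
    Rz=R.from_euler("z",p[2]).as_matrix(); m=np.zeros((384*2,512*2),np.uint8)
    for b in parts:
        q=proj(im,b@Rz.T+[p[0],p[1],z0]); h=cv2.convexHull(((q+.5)*2-.5).astype(np.float32))
        cv2.fillConvexPoly(m,np.round(h*256).astype(np.int32),255,cv2.LINE_AA,8)
    return cv2.resize(m,(512,384),interpolation=cv2.INTER_AREA)/255.
def mask(n,c,near=None):
    D=viewer.silhouettes(n,c); print(n,c,[(round(d["confidence"],2),np.round(d["point"]),int(np.sum(d["region"]))) for d in D][:3]); 
    return D
def fit(n,obs,p0,z0=0,valid=None):
    def cost(p):
        return sum(np.abs(cv2.GaussianBlur(raster(im,M[n],p,z0),(0,0),1)-cv2.GaussianBlur(m.astype(float),(0,0),1)).sum() for im,m in obs)
    sim=np.array([p0,p0+[.012,0,0],p0+[0,.012,0],p0+[0,0,.12]])
    r=minimize(cost,p0,method="Nelder-Mead",options=dict(initial_simplex=sim,xatol=1e-4,fatol=.05))
    r=minimize(cost,r.x,method="Nelder-Mead",options=dict(initial_simplex=r.x+np.array([[0,0,0],[.004,0,0],[0,.004,0],[0,0,.04]]),xatol=1e-4,fatol=.02))
    print(n,r.x.round(4),"cost",round(r.fun,1),"of",[int(m.sum()) for _,m in obs]); return r.x
E
python3 - <<'E'
from fit import *
im={c:viewer.get_image(c) for c in("scene","top")}
mk={}
for n in("tank","lid","cassette","stand","spare_plate"):
    for c in im:
        D=mask(n,c)
        if D: mk[n,c]=D[0]["region"]
p0=dict(tank=[.54,-.038,1.65],lid=[.53,-.352,1.3],cassette=[.43,.218,1.55])
for n in p0:
    z=.008 if n=="cassette" else 0
    for cs in(["top"],["scene"],["top","scene"]):
        if all((n,c) in mk for c in cs): fit(n,[(im[c],mk[n,c]) for c in cs],np.array(p0[n]),z)
v=im["top"]["frame"][:,:,::-1].copy()
o=np.concatenate([np.where(sum(mk[n,c] for n in("cassette",) if (n,c) in mk).astype(bool)[...,None] if ("cassette",c) in mk else False,[0,0,255],im[c]["frame"][:,:,::-1]).astype(np.uint8)[200:290,125:200] if c=="top" else np.where(mk.get(("cassette",c),np.zeros((384,512),bool))[...,None],[0,0,255],im[c]["frame"][:,:,::-1]).astype(np.uint8)[200:290,125:200] for c in im],1)
cv2.imwrite("pics/m.png",cv2.resize(o,None,fx=5,fy=5,interpolation=0))
E
```

```text
tank scene [(0.68, array([219., 206.]), 1991)]
tank top [(0.79, array([234., 177.]), 1678), (0.29, array([332., 180.]), 1798)]
lid scene [(0.98, array([285., 184.]), 629)]
lid top [(0.65, array([332., 181.]), 1848), (0.21, array([388., 169.]), 253)]
cassette scene [(0.67, array([155., 231.]), 667)]
cassette top [(0.41, array([146., 215.]), 128), (0.38, array([330., 180.]), 1725)]
stand scene [(0.64, array([151., 260.]), 469)]
stand top [(0.94, array([158., 214.]), 823), (0.59, array([330., 180.]), 1823), (0.22, array([232., 177.]), 1732)]
spare_plate scene [(0.63, array([161., 250.]), 702)]
spare_plate top [(0.58, array([149., 224.]), 88), (0.57, array([230., 176.]), 1713)]
tank [ 0.5471 -0.0316  1.667 ] cost 40.4 of [1678]
tank [ 0.5498 -0.0299  1.7133] cost 115.0 of [1991]
tank [ 0.5473 -0.0311  1.6672] cost 179.5 of [1678, 1991]
lid [ 0.5288 -0.3509  1.2473] cost 31.9 of [1848]
lid [ 0.5381 -0.3498  1.3114] cost 877.1 of [629]
lid [ 0.529  -0.3505  1.2474] cost 931.5 of [1848, 629]
cassette [0.4417 0.2289 1.5045] cost 41.3 of [128]
cassette [0.4939 0.2063 1.5177] cost 424.4 of [667]
cassette [0.442  0.2225 1.5558] cost 515.9 of [128, 667]
```

View pics/m.png

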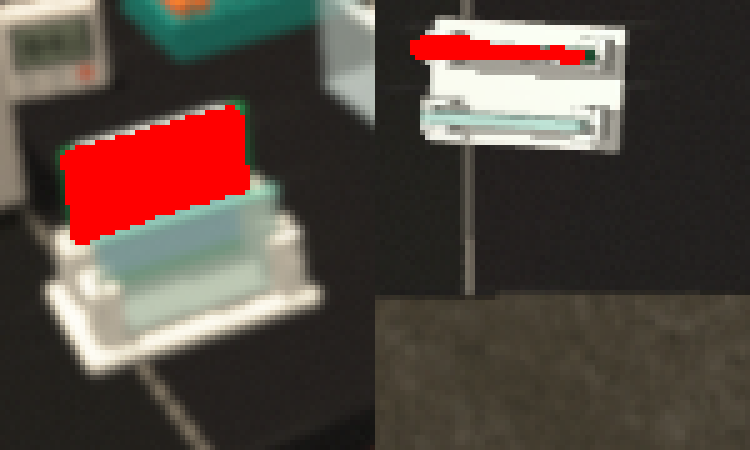

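The cassette masks are partial: in the top view it runs from about (132.5,209.3) to (168,211.3). The top camera is nearly straight above it in x, so I combine that with the stand fit.

Run:
```python
from fit import *
im={c:viewer.get_image(c) for c in("scene","top")}
D=mask("stand","top")
m=D[0]["region"].copy()
for n in("cassette","spare_plate"): m|=viewer.silhouettes(n,"top")[0]["region"]
m=D[0]["region"]|m
M["stand"]=[box(-64,64,-41,41,0,8),box(-50,50,18,26,8,98)]
for name,parts in dict(base=M["stand"][:1],
   full=[box(-64,64,-41,41,0,8),box(-50,50,-26,-18,8,98),box(-50,50,19,25,8,70),box(-58,-48,-33,-11,8,44),box(-58,-48,11,33,8,44)]).items():
    M["stand"]=parts; p=fit("stand",[(im["top"],m if name=="full" else D[0]["region"])],np.array([.423,.222,1.52]))
    y=np.array([-np.sin(p[2]),np.cos(p[2])]); print("cassette xy",p[:2]-.022*y)
print(at(im["top"],[[132.5,209.3],[165,211]],.098))
# green pixels
f=cv2.cvtColor(im["top"]["frame"],cv2.COLOR_RGB2HSV); g=cv2.inRange(f,(50,110,40),(75,255,255)); g[:200]=0;g[230:]=0;g[:,180:]=0
ys,xs=np.nonzero(g); print(list(zip(xs,ys)))
# whitish top strip line in scene: green corners
q=[.4417,.2225,1.52]
for yaw in(1.48,1.52,1.56):
  Rz=R.from_euler("z",yaw).as_matrix(); P=(box(-50,50,-4,4,90,90)[::2])@Rz.T+[.444,.225,.008]
  print(yaw,proj(im["scene"],P).round(1).tolist(),proj(im["top"],P).round(1).tolist())
```

```text
stand top [(0.92, array([157., 215.]), 928)]
stand [0.4202 0.2215 1.4993] cost 142.8 of [928]
cassette xy [0.44211137 0.2199008 ]
stand [0.4203 0.2217 1.4969] cost 78.8 of [1008]
cassette xy [0.44225013 0.22003648]
[[0.44399766 0.2694081  0.098     ]
 [0.43726115 0.16813585 0.098     ]]
[(np.int64(133), np.int64(208)), (np.int64(134), np.int64(208)), (np.int64(132), np.int64(209)), (np.int64(133), np.int64(209)), (np.int64(134), np.int64(209)), (np.int64(132), np.int64(210)), (np.int64(133), np.int64(210)), (np.int64(134), np.int64(210)), (np.int64(163), np.int64(210)), (np.int64(164), np.int64(210)), (np.int64(165), np.int64(210)), (np.int64(166), np.int64(210)), (np.int64(167), np.int64(210)), (np.int64(168), np.int64(210)), (np.int64(163), np.int64(211)), (np.int64(164), np.int64(211)), (np.int64(165), np.int64(211)), (np.int64(166), np.int64(211)), (np.int64(167), np.int64(211)), (np.int64(168), np.int64(211)), (np.int64(163), np.int64(212)), (np.int64(164), np.int64(212))]
1.48 [[171.5, 220.3], [172.5, 221.7], [135.2, 229.7], [136.0, 231.1]] [[162.8, 209.0], [162.6, 211.6], [130.9, 206.6], [130.7, 209.1]]
1.52 [[171.2, 220.0], [172.3, 221.3], [135.4, 230.1], [136.3, 231.5]] [[162.8, 208.4], [162.7, 211.0], [130.8, 207.2], [130.7, 209.8]]
1.56 [[170.9, 219.7], [172.1, 221.0], [135.6, 230.4], [136.6, 231.8]] [[162.8, 207.7], [162.8, 210.3], [130.7, 207.9], [130.7, 210.4]]
```

```bash
cat > to.py <<'E'
import sys
from h import *
def go(x,y,z,yaw):
    s=telemetry.get_state(); R0=R.from_quat(s["eef_rot"]); t=np.array([x,y,z])
    d=R0.inv().apply(t-s["tcp_pos"])/.5
    w=(R0.inv()*R.from_euler("z",yaw)*R.from_euler("x",np.pi)).as_rotvec()/(np.pi/2)
    k=max(1,abs(d).max()); print("t",round(s["time"],2),"tcp",s["tcp_pos"].round(4) if hasattr(s["tcp_pos"],"round") else s["tcp_pos"],"w",round(s["gripper_width"],4),"F",np.round(s["force"],1),"grip",s["grip_force"])
    print("offset",(d/k).round(4).tolist(),"twist",w.round(4).tolist(),"scaled",k)
go(*map(float,sys.argv[1:5]))
E
python3 to.py .4415 .2195 .2 1.5
```

```text
t 1.95 tcp [ 0.265  -0.5661  0.2144] w 0.0879 F [ 0.3  0.9 -0.6] grip 0.0
offset [0.7743, -1.0, 0.0225] twist [0.0, 0.0, -0.6762] scaled 1.2732297632394418
```

```bash
python3 -m handwheel '{"gripper":[0.4,0.4,0.4,0.4,0.4],"offset":[[0.774,-1,0.022],[0.774,-1,0.022],[0.774,-1,0.022],[0.774,-1,0.022],[0.774,-1,0.022]],"twist":[[0,0,-0.676],[0,0,-0.676],[0,0,-0.676],[0,0,-0.676],[0,0,-0.676]]}' 25; python3 to.py .4415 .2195 .2 1.5
```

```text
time: 2.45
tcp_pos: [0.3199, -0.3203, 0.2102]
eef_rot: [0.827, 0.562, -0.0, 0.0]
force: [-0.2, 1.4, -0.4]
gripper_width: 0.0512
grip_force: 0.0
t 2.45 tcp [ 0.3199 -0.3203  0.2102] w 0.0512 F [-0.2  1.4 -0.4] grip 0.0
offset [1.0, -0.1566, 0.0179] twist [0.0003, 0.0004, -0.1949] scaled 1.0934414528438408
```

```bash
python3 -m handwheel '{"gripper":[0.4,0.4,0.4,0.4,0.4],"offset":[[1,-0.157,0.02],[1,-0.157,0.02],[1,-0.157,0.02],[1,-0.157,0.02],[1,-0.157,0.02]],"twist":[[0,0,-0.195],[0,0,-0.195],[0,0,-0.195],[0,0,-0.195],[0,0,-0.195]]}'; python3 to.py .4415 .2195 .2 1.5
```

```text
time: 2.95
tcp_pos: [0.3762, -0.0769, 0.2055]
eef_rot: [0.734, 0.679, 0.0, 0.001]
force: [0.5, -0.3, -0.4]
gripper_width: 0.0351
grip_force: 0.0
t 2.95 tcp [ 0.3762 -0.0769  0.2055] w 0.0351 F [ 0.5 -0.3 -0.4] grip 0.0
offset [0.6011, 0.0846, 0.0105] twist [0.0008, 0.0005, -0.004] scaled 1
```

```bash
python3 -m handwheel '{"gripper":[0.4,0.4,0.4,0.4,0.4],"offset":[[0.601,0.085,0.01],[0.601,0.085,0.01],[0.601,0.085,0.01],[0.601,0.085,0.01],[0.601,0.085,0.01]],"twist":[[0,0,-0.002],[0,0,-0.002],[0,0,-0.002],[0,0,-0.002],[0,0,-0.002]]}'; python3 -m handwheel '{"gripper":[0.4,0.4,0.4],"offset":[[0.1,0.014,0.001],[0.1,0.014,0.001],[0.1,0.014,0.001]],"twist":[[0,0,0],[0,0,0],[0,0,0]]}';  python3 to.py .4415 .2195 .12 1.5
python3 - <<'E'
from h import *
a=viewer.get_image("scene")["frame"][180:300,110:220,::-1]
b=viewer.get_image("top")["frame"][160:280,100:210,::-1]
cv2.imwrite("pics/s1.png",cv2.resize(np.hstack([a,b]),None,fx=3.6,fy=3.6,interpolation=3))
E
```

```text
time: 3.45
tcp_pos: [0.4303, 0.1673, 0.2013]
eef_rot: [0.733, 0.68, 0.0, 0.0]
force: [0.9, -0.7, 0.3]
gripper_width: 0.0351
grip_force: 0.0
time: 3.75
tcp_pos: [0.44, 0.2159, 0.2001]
eef_rot: [0.732, 0.682, -0.0, -0.0]
force: [-0.4, -0.9, -0.8]
gripper_width: 0.0349
grip_force: 0.0
t 3.75 tcp [0.44   0.2159 0.2001] w 0.0349 F [-0.4 -0.9 -0.8] grip 0.0
offset [0.0074, 0.0026, 0.1602] twist [-0.0007, -0.0001, 0.0002] scaled 1
```

View pics/s1.png

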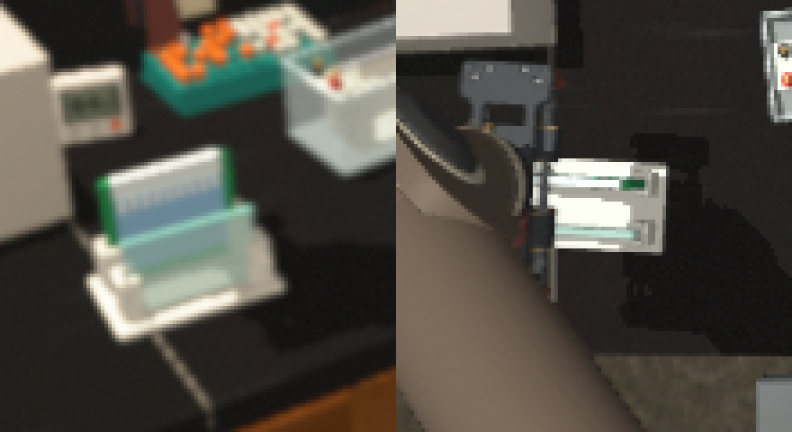

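Run:
```python
from h import *
for c in("scene","top"):
    im=viewer.get_image(c); P=proj(im,[[.44,.2159,.178],[.44,.2159,.3],[.4415,.2195,.098]]); print(c,P.round(1).tolist(), ((P-([110,180] if c=="scene" else [100,160]))*3.6).round().tolist())
```

```text
scene [[154.7, 199.1], [149.4, 156.2], [156.4, 225.4]] [[161.0, 69.0], [142.0, -86.0], [167.0, 164.0]]
top [[142.7, 210.6], [130.4, 211.0], [148.5, 209.9]] [[154.0, 182.0], [109.0, 184.0], [175.0, 180.0]]
```

Run:
```python
from h import *
a=viewer.get_image("scene")["frame"][60:320,40:400,::-1]
cv2.imwrite("pics/s2.png",cv2.resize(a,None,fx=2.2,fy=2.2,interpolation=3))
```

```text
(no output)
```

View pics/s2.png

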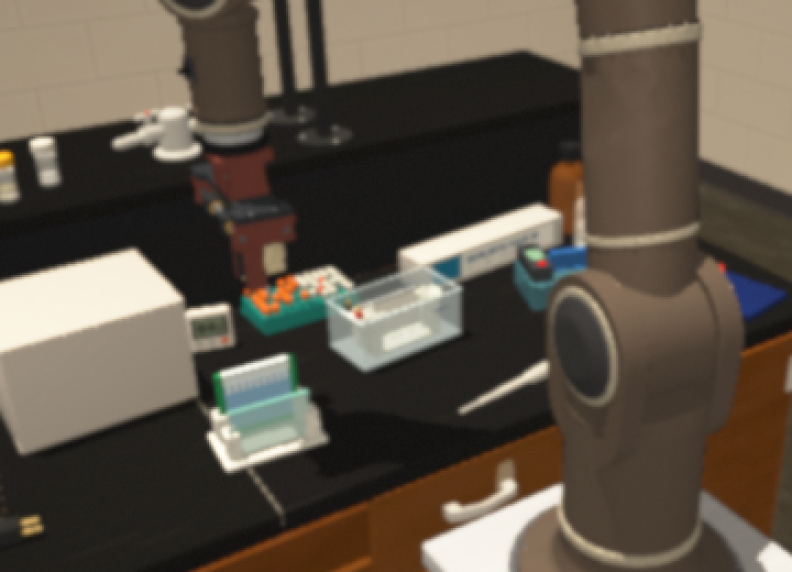

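The scene view shows the gripper, reddish, with its tips at about (159,192) px, near the predicted (155,199) for the point between the tips. Descending.

```bash
python3 -m handwheel '{"gripper":[0.4,0.4,0.4,0.4,0.4],"offset":[[0.007,0.003,0.1],[0.007,0.003,0.16],[0.007,0.003,0.185],[0.007,0.003,0.21],[0.007,0.003,0.21]],"twist":[[0,0,0],[0,0,0],[0,0,0],[0,0,0],[0,0,0]]}'; python3 -m handwheel '{"gripper":[0,0,0,0,0],"offset":[[0,0,0],[0,0,0],[0,0,0],[0,0,0],[0,0,0]],"twist":[[0,0,0],[0,0,0],[0,0,0],[0,0,0],[0,0,0]]}' 25;  python3 to.py .4415 .2195 .095 1.5
```

```text
time: 4.5
tcp_pos: [0.4422, 0.2176, 0.095]
eef_rot: [0.733, 0.68, -0.0, -0.0]
force: [0.5, 0.2, 0.1]
gripper_width: 0.0354
grip_force: 0.0
time: 5.0
tcp_pos: [0.4425, 0.2183, 0.0958]
eef_rot: [0.733, 0.681, 0.0, 0.0]
force: [0.2, -0.5, -0.8]
gripper_width: 0.0011
grip_force: 0.0
t 5.0 tcp [0.4425 0.2183 0.0958] w 0.0011 F [ 0.2 -0.5 -0.8] grip 0.0
offset [0.0023, -0.0022, 0.0016] twist [0.0004, -0.0001, -0.0018] scaled 1
```

The fingers closed on nothing, so I look again.

Run:
```python
from h import *
i=viewer.get_image("scene"); j=viewer.get_image("top")
a=i["frame"][180:290,110:220,::-1]
b=j["frame"][170:280,100:210,::-1]
cv2.imwrite("pics/s3.png",cv2.resize(np.hstack([a,b]),None,fx=3.6,fy=3.6,interpolation=3))
P=[[.4425,.2183,.0738]]
print((proj(i,P)-[110,180])*3.6,(proj(j,P)-[100,170])*3.6)
```

```text
[[171.47797855 189.91547077]] [[182.92442484 142.14474796]]
```

View pics/s3.png

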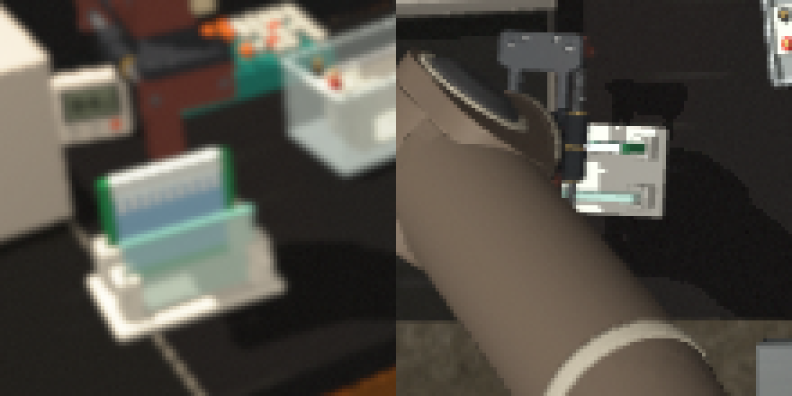

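```bash
python3 -m handwheel '{"gripper":[0.5,0.5,0.5,0.5],"offset":[[0,0,0],[0,0,0],[0,0,0],[0,0,0]],"twist":[[0,0,0],[0,0,0],[0,0,0],[0,0,0]]}' 25
python3 - <<'E'
from h import *
i=viewer.get_image("scene"); j=viewer.get_image("top"); s=telemetry.get_state(); print(s["tcp_pos"],s["gripper_width"])
a=i["frame"][175:255,125:185,::-1]
b=j["frame"][170:250,120:180,::-1]
cv2.imwrite("pics/s4.png",cv2.resize(np.hstack([a,b]),None,fx=6.6,fy=6.6,interpolation=3))
for z in(.0738,.0958,.12):
  P=[[.4425,.2183,z],[.4425-.022,.2183,z],[.4425+.022,.2183,z]]
  print(z,((proj(i,P)-[125,175])*6.6).round().tolist(),((proj(j,P)-[120,170])*6.6+[396,0]).round().tolist())
E
```

```text
time: 5.5
tcp_pos: [0.4423, 0.2182, 0.0954]
eef_rot: [0.733, 0.681, -0.0, -0.0]
force: [-0.4, -0.8, -0.5]
gripper_width: 0.0291
grip_force: 0.0
[0.44228272 0.21815259 0.09539939] 0.036955439587985035
0.0738 [[215.0, 381.0], [236.0, 405.0], [195.0, 358.0]] [[599.0, 261.0], [600.0, 307.0], [599.0, 214.0]]
0.0958 [[210.0, 336.0], [231.0, 359.0], [189.0, 312.0]] [[588.0, 261.0], [588.0, 308.0], [587.0, 214.0]]
0.12 [[204.0, 284.0], [225.0, 308.0], [183.0, 262.0]] [[574.0, 261.0], [575.0, 309.0], [574.0, 214.0]]
```

View pics/s4.png

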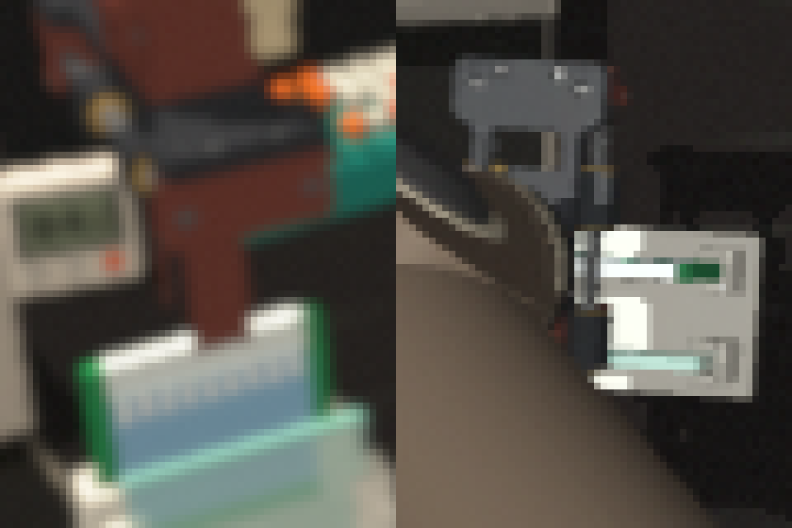

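The near finger stands in front of the cassette with its tip at crop (217,345), so the grasp is straddled correctly. But the tip is only about z≈0.10, roughly 25 mm higher than the reported TCP implies. I go 27 mm lower, which also clears the posts and the spare plate if I'm wrong.

```bash
python3 -m handwheel '{"gripper":[0.4,0.4,0.4,0.4,0.4],"offset":[[0,0,0.015],[0,0,0.03],[0,0,0.045],[0,0,0.054],[0,0,0.054]],"twist":[[0,0,0],[0,0,0],[0,0,0],[0,0,0],[0,0,0]]}'; python3 -m handwheel '{"gripper":[0,0,0,0,0],"offset":[[0,0,0],[0,0,0],[0,0,0],[0,0,0],[0,0,0]],"twist":[[0,0,0],[0,0,0],[0,0,0],[0,0,0],[0,0,0]]}' 25
```

```text
time: 6.1
tcp_pos: [0.4417, 0.2179, 0.0675]
eef_rot: [0.733, 0.681, -0.001, -0.0]
force: [0.9, 0.7, 0.3]
gripper_width: 0.0351
grip_force: 0.0
time: 6.6
tcp_pos: [0.4425, 0.2182, 0.0687]
eef_rot: [0.733, 0.681, 0.0, 0.0]
force: [-0.5, 0.0, 1.1]
gripper_width: 0.0075
grip_force: 25.0
```

Gripped: width is 7.5 mm at 25 N. Now lifting.

```bash
python3 -m handwheel '{"gripper":[0,0,0,0,0],"offset":[[0,0,-0.04],[0,0,-0.1],[0,0,-0.18],[0,0,-0.26],[0,0,-0.26]],"twist":[[0,0,0],[0,0,0],[0,0,0],[0,0,0],[0,0,0]]}' 30; python3 to.py .5293 -.033 .1985 1.667
```

```text
time: 7.1
tcp_pos: [0.4445, 0.22, 0.2032]
eef_rot: [0.733, 0.681, 0.004, 0.001]
force: [0.6, 0.6, -1.7]
gripper_width: 0.0076
grip_force: 30.0
t 7.1 tcp [0.4445 0.22   0.2032] w 0.0076 F [ 0.6  0.6 -1.7] grip 29.995155930519104
offset [-0.4921, 0.2063, 0.0092] twist [0.0048, -0.0018, -0.1081] scaled 1
```

```bash
python3 -m handwheel '{"gripper":[0,0,0,0,0],"offset":[[-0.08,0.033,0],[-0.18,0.075,0],[-0.28,0.117,0],[-0.38,0.158,0],[-0.46,0.192,0]],"twist":[[0,0,-0.03],[0,0,-0.06],[0,0,-0.08],[0,0,-0.107],[0,0,-0.107]]}' ; python3 to.py .5293 -.0345 .1985 1.667
```

```text
time: 7.6
tcp_pos: [0.5191, -0.0148, 0.1978]
eef_rot: [0.672, 0.74, -0.0, -0.0]
force: [1.4, 0.0, -0.4]
gripper_width: 0.008
grip_force: 30.0
t 7.6 tcp [ 0.5191 -0.0148  0.1978] w 0.008 F [ 1.4  0.  -0.4] grip 29.996126890182495
offset [-0.0411, 0.0165, -0.0013] twist [-0.0003, 0.0002, -0.0001] scaled 1
```

```bash
python3 -m handwheel '{"gripper":[0,0,0,0],"offset":[[-0.041,0.0165,0],[-0.041,0.0165,0],[-0.041,0.0165,0],[-0.041,0.0165,0]],"twist":[[0,0,0],[0,0,0],[0,0,0],[0,0,0]]}' ; python3 to.py .5293 -.0345 .1985 1.667
python3 - <<'E'
from fit import *
i=viewer.get_image("scene"); j=viewer.get_image("top")
p=[.5293,-.033,1.667]; Rz=R.from_euler("z",p[2]).as_matrix()
ov=[]
for im in(i,j):
    v=cv2.resize(im["frame"][:,:,::-1],None,fx=6,fy=6,interpolation=3)
    P=(box(-50,50,-4,4,0,90))@Rz.T+[p[0],p[1],.138]
    for q in proj(im,P): cv2.circle(v,tuple(int(t) for t in (q+.5)*6),3,(0,0,255),-1)
    for q in proj(im,box(-85,85,-46,46,78,78)@Rz.T+[.5472,-.0313,0]): cv2.circle(v,tuple(int(t) for t in (q+.5)*6),3,(255,0,255),-1)
    c=proj(im,[[.53,-.033,.14]])[0]*6; x,y=int(c[0]),int(c[1]); ov.append(v[y-290:y+290,x-195:x+195])
cv2.imwrite("pics/s5.png",np.hstack(ov))
E
```

```text
time: 8.0
tcp_pos: [0.5288, -0.0307, 0.1981]
eef_rot: [0.672, 0.74, -0.0, -0.0]
force: [-0.1, 0.3, -0.9]
gripper_width: 0.008
grip_force: 30.0
t 8.0 tcp [ 0.5288 -0.0307  0.1981] w 0.008 F [-0.1  0.3 -0.9] grip 29.99530792236328
offset [-0.0077, 0.0003, -0.0008] twist [-0.0004, -0.0004, 0.0002] scaled 1
```

View pics/s5.png

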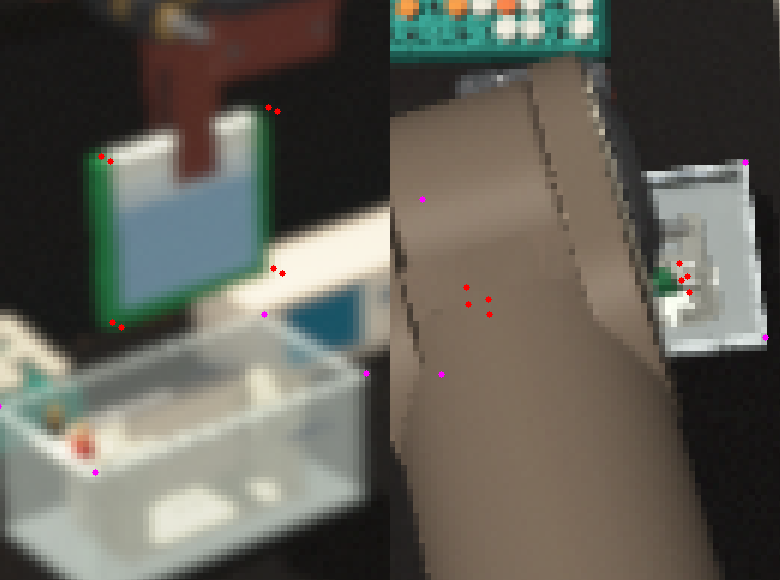

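The cassette hangs upright and in line, about 5 mm too far towards +y (the real right edge is at col 266 against the predicted 272–282). I correct by −6 mm in y, then lower in stages.

```bash
python3 -m handwheel '{"gripper":[0,0,0,0,0],"offset":[[-0.005,0,0],[-0.007,0.001,0.03],[-0.007,0.001,0.07],[-0.007,0.001,0.11],[-0.007,0.001,0.125]],"twist":[[0,0,0],[0,0,0],[0,0,0],[0,0,0],[0,0,0]]}' ; python3 to.py .5293 -.0365 .0725 1.667
```

```text
time: 8.6
tcp_pos: [0.5287, -0.0357, 0.1334]
eef_rot: [0.673, 0.74, -0.001, -0.001]
force: [-0.3, 0.4, -0.4]
gripper_width: 0.0078
grip_force: 30.0
t 8.6 tcp [ 0.5287 -0.0357  0.1334] w 0.0078 F [-0.3  0.4 -0.4] grip 29.994979798793793
offset [-0.0017, 0.0014, 0.1217] twist [-0.0021, -0.0003, -0.0009] scaled 1
```

```bash
python3 -m handwheel '{"gripper":[0,0,0,0,0],"offset":[[-0.001,0.001,0.01],[-0.001,0.001,0.02],[-0.001,0.001,0.03],[-0.001,0.001,0.04],[-0.001,0.001,0.05]],"twist":[[0,0,0],[0,0,0],[0,0,0],[0,0,0],[0,0,0]]}' ; python3 to.py .5293 -.0365 .0725 1.667
```

```text
time: 9.1
tcp_pos: [0.5308, -0.0362, 0.1109]
eef_rot: [0.673, 0.74, 0.0, 0.0]
force: [-0.9, -0.6, 0.5]
gripper_width: 0.0081
grip_force: 30.0
t 9.1 tcp [ 0.5308 -0.0362  0.1109] w 0.0081 F [-0.9 -0.6  0.5] grip 29.9919131398201
offset [-0.0003, -0.0031, 0.0768] twist [0.0002, 0.0002, -0.0011] scaled 1
```

```bash
python3 -m handwheel '{"gripper":[0,0,0,0,0],"offset":[[0,0,0.014],[0,0,0.028],[0,0,0.042],[0,0,0.056],[0,0,0.066]],"twist":[[0,0,0],[0,0,0],[0,0,0],[0,0,0],[0,0,0]]}' ; python3 to.py .5293 -.0365 .0725 1.667
```

```text
time: 9.6
tcp_pos: [0.5307, -0.0361, 0.0772]
eef_rot: [0.673, 0.74, -0.0, -0.0]
force: [-0.7, -0.7, -0.6]
gripper_width: 0.0079
grip_force: 30.0
t 9.6 tcp [ 0.5307 -0.0361  0.0772] w 0.0079 F [-0.7 -0.7 -0.6] grip 29.99329000711441
offset [-0.0006, -0.0028, 0.0093] twist [-0.0002, -0.0001, -0.0011] scaled 1
```

Going smoothly; now the last few mm, until contact with the seat.

```bash
python3 -m handwheel '{"gripper":[0,0,0,0,0],"offset":[[0,0,0.004],[0,0,0.007],[0,0,0.01],[0,0,0.012],[0,0,0.012]],"twist":[[0,0,0],[0,0,0],[0,0,0],[0,0,0],[0,0,0]]}' ; python3 to.py .5293 -.0365 .0725 1.667
```

```text
time: 10.1
tcp_pos: [0.5308, -0.0361, 0.0727]
eef_rot: [0.673, 0.74, -0.0, 0.0]
force: [-3.7, -0.5, 6.8]
gripper_width: 0.0079
grip_force: 30.0
t 10.1 tcp [ 0.5308 -0.0361  0.0727] w 0.0079 F [-3.7 -0.5  6.8] grip 29.99752253293991
offset [-0.0005, -0.003, 0.0003] twist [0.0001, 0.0004, -0.001] scaled 1
```

```bash
python3 -m handwheel '{"gripper":[0.2,0.2,0.2,0.2],"offset":[[0,0,0],[0,0,0],[0,0,-0.004],[0,0,-0.004]],"twist":[[0,0,0],[0,0,0],[0,0,0],[0,0,0]]}' && python3 -m handwheel '{"gripper":[0.2,0.2,0.2,0.2,0.2],"offset":[[0,0,-0.03],[0,0,-0.08],[0,0,-0.16],[0,0,-0.24],[0,0,-0.26]],"twist":[[0,0,0],[0,0,0],[0,0,0],[0,0,0],[0,0,0]]}'; python3 to.py .5386 -.3226 .2 1.247
```

```text
time: 10.5
tcp_pos: [0.5311, -0.0361, 0.0742]
eef_rot: [0.673, 0.74, 0.0, 0.0]
force: [1.1, -0.2, -0.6]
gripper_width: 0.0174
grip_force: 0.0
time: 11.0
tcp_pos: [0.533, -0.0355, 0.2092]
eef_rot: [0.673, 0.74, 0.002, 0.003]
force: [-0.1, 0.2, -0.5]
gripper_width: 0.0177
grip_force: 0.0
t 11.0 tcp [ 0.533  -0.0355  0.2092] w 0.0177 F [-0.1  0.2 -0.5] grip 0.0
offset [-0.5727, -0.0434, 0.0189] twist [0.0045, -0.0001, 0.2666] scaled 1
```

```bash
python3 -m handwheel '{"gripper":[0.4,0.4,0.4,0.4,0.4],"offset":[[-0.573,-0.043,0.019],[-0.573,-0.043,0.019],[-0.573,-0.043,0.019],[-0.573,-0.043,0.019],[-0.573,-0.043,0.019]],"twist":[[0,0,0.267],[0,0,0.267],[0,0,0.267],[0,0,0.267],[0,0,0.267]]}'; python3 to.py .5386 -.3226 .2 1.247
python3 - <<'E'
from fit import *
j=viewer.get_image("top"); i=viewer.get_image("scene")
for n,im,c in(("tank",j,"top"),("tank_slot",j,"top")):
    print(n,[(np.round(d["point"],1),round(d["confidence"],2)) for d in viewer.mark_of(n,c)[:1]])
D=mask("cassette","scene")+mask("cassette","top")
a=i["frame"][150:250,170:280,::-1]; b=j["frame"][130:230,180:290,::-1]
cv2.imwrite("pics/s6.png",cv2.resize(np.hstack([a,b]),None,fx=3.6,fy=3.6,interpolation=3))
E
```

```text
time: 11.5
tcp_pos: [0.5354, -0.2878, 0.1962]
eef_rot: [0.812, 0.584, 0.0, 0.0]
force: [1.1, 0.5, 1.0]
gripper_width: 0.035
grip_force: 0.0
t 11.5 tcp [ 0.5354 -0.2878  0.1962] w 0.035 F [1.1 0.5 1. ] grip 0.0
offset [-0.0639, 0.0283, -0.0076] twist [0.0003, 0.0001, -0.0006] scaled 1
tank [(array([234.7, 178.6]), 0.72)]
tank_slot [(array([230.5, 184.5]), 0.58)]
cassette scene [(0.86, array([221., 192.]), 344)]
cassette top []
```

View pics/s6.png

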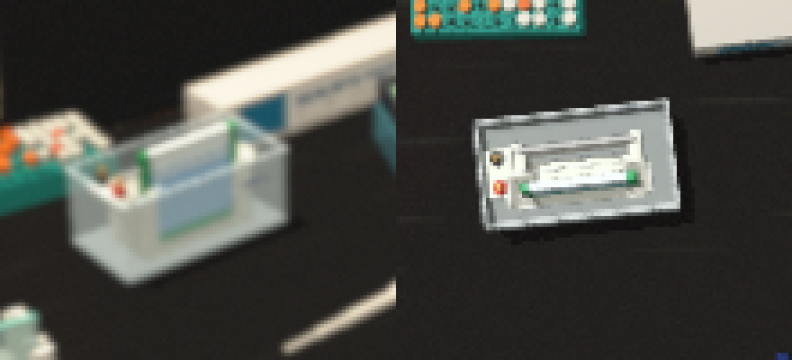

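The cassette is seated in the near slot: in the top view its green ends are at crop (522,187) and (632,177), it stands just above the rim, and the dam is behind it. Now the lid.

```bash
python3 -m handwheel '{"gripper":[0.4,0.4,0.4,0.4,0.4],"offset":[[-0.064,0.028,0],[-0.064,0.028,0.05],[-0.064,0.028,0.12],[-0.064,0.028,0.18],[-0.064,0.028,0.21]],"twist":[[0,0,0],[0,0,0],[0,0,0],[0,0,0],[0,0,0]]}';python3 -m handwheel '{"gripper":[0.4,0.4,0.4],"offset":[[0,0,0.01],[0,0,0.02],[0,0,0.03]],"twist":[[0,0,0],[0,0,0],[0,0,0]]}'; python3 to.py .5386 -.3226 .069 1.247
```

```text
time: 12.3
tcp_pos: [0.5381, -0.3181, 0.0886]
eef_rot: [0.811, 0.585, -0.0, -0.002]
force: [0.0, -0.1, -0.6]
gripper_width: 0.035
grip_force: 0.0
time: 12.6
tcp_pos: [0.5398, -0.3207, 0.0769]
eef_rot: [0.812, 0.584, 0.001, 0.001]
force: [0.2, 0.2, 0.0]
gripper_width: 0.0353
grip_force: 0.0
t 12.6 tcp [ 0.5398 -0.3207  0.0769] w 0.0353 F [0.2 0.2 0. ] grip 0.0
offset [-0.0043, -0.0012, 0.0158] twist [0.0015, 0.0002, -0.0003] scaled 1
```

```bash
python3 -m handwheel '{"gripper":[0.4,0.4,0.4],"offset":[[-0.003,0,0.01],[-0.003,0,0.02],[-0.003,0,0.02]],"twist":[[0,0,0],[0,0,0],[0,0,0]]}'; python3 -m handwheel '{"gripper":[0.4,0.4],"offset":[[0,0,0.006],[0,0,0.006]],"twist":[[0,0,0],[0,0,0]]}'; python3 -m handwheel '{"gripper":[0.4,0.4],"offset":[[0,0,0.006],[0,0,0.006]],"twist":[[0,0,0],[0,0,0]]}'
```

```text
time: 12.9
tcp_pos: [0.5379, -0.3222, 0.0652]
eef_rot: [0.812, 0.583, -0.0, -0.0]
force: [0.7, -0.4, -0.5]
gripper_width: 0.0351
grip_force: 0.0
time: 13.1
tcp_pos: [0.5381, -0.3221, 0.0625]
eef_rot: [0.812, 0.583, -0.0, -0.0]
force: [-0.3, 0.7, 0.7]
gripper_width: 0.035
grip_force: 0.0
time: 13.3
tcp_pos: [0.5381, -0.3221, 0.0594]
eef_rot: [0.812, 0.583, -0.0, -0.0]
force: [0.4, -0.2, -0.1]
gripper_width: 0.035
grip_force: 0.0
```

No contact at 0.059, which confirms the tool is longer on paper than in fact. I keep going down in small steps.

```bash
for k in 1 2; do python3 -m handwheel '{"gripper":[0.4,0.4],"offset":[[0,0,0.007],[0,0,0.007]],"twist":[[0,0,0],[0,0,0]]}' | egrep "pos|force"; done
```

```text
tcp_pos: [0.538, -0.3221, 0.0557]
force: [-0.4, 0.4, -0.5]
grip_force: 0.0
tcp_pos: [0.538, -0.322, 0.0522]
force: [0.3, -0.0, -0.9]
grip_force: 0.0
```

```bash
python3 -m handwheel '{"gripper":[0.4,0.4],"offset":[[0,0,0.007],[0,0,0.007]],"twist":[[0,0,0],[0,0,0]]}' | egrep "pos|force"
```

```text
tcp_pos: [0.538, -0.3221, 0.0487]
force: [-0.7, 0.0, -0.1]
grip_force: 0.0
```

```bash
python3 -m handwheel '{"gripper":[0.4,0.4],"offset":[[0,0,0.006],[0,0,0.006]],"twist":[[0,0,0],[0,0,0]]}' | egrep "pos|force"; python3 -m handwheel '{"gripper":[0,0,0,0,0],"offset":[[0,0,0],[0,0,0],[0,0,0],[0,0,0],[0,0,0]],"twist":[[0,0,0],[0,0,0],[0,0,0],[0,0,0],[0,0,0]]}' 55; python3 to.py .538 -.322 .0457 1.247
```

```text
tcp_pos: [0.538, -0.3221, 0.0458]
force: [0.3, 0.5, 0.1]
grip_force: 0.0
time: 14.6
tcp_pos: [0.5384, -0.3222, 0.0463]
eef_rot: [0.812, 0.583, 0.0, 0.0]
force: [0.3, 0.5, 0.2]
gripper_width: 0.0133
grip_force: 55.0
t 14.6 tcp [ 0.5384 -0.3222  0.0463] w 0.0133 F [0.3 0.5 0.2] grip 54.99901235103607
offset [0.0001, -0.0008, 0.0012] twist [0.0002, 0.0, -0.0007] scaled 1
```

```bash
python3 -m handwheel '{"gripper":[0,0,0,0,0],"offset":[[0,0,-0.01],[0,0,-0.025],[0,0,-0.045],[0,0,-0.06],[0,0,-0.06]],"twist":[[0,0,0],[0,0,0],[0,0,0],[0,0,0],[0,0,0]]}' 60; python3 -c "
from h import *
s=telemetry.get_state();R0=R.from_quat(s['eef_rot']);print(s['force'],R0.inv().apply(s['torque']),R0.as_matrix()[:,2])"
```

```text
time: 15.1
tcp_pos: [0.5391, -0.3226, 0.0779]
eef_rot: [0.812, 0.583, 0.001, 0.001]
force: [0.2, -0.2, -6.2]
gripper_width: 0.0137
grip_force: 60.0
[ 0.23721352 -0.21083186 -6.21399795] [-0.09048211  0.02507679 -0.00337407] [ 0.00214498 -0.00123039 -0.99999694]
```

Lid lifted and nearly balanced (0.025 N·m). I raise it further, then carry it across.

```bash
python3 -m handwheel '{"gripper":[0,0,0,0,0],"offset":[[0,0,-0.04],[0,0,-0.1],[0,0,-0.17],[0,0,-0.23],[0,0,-0.256]],"twist":[[0,0,0],[0,0,0],[0,0,0],[0,0,0],[0,0,0]]}'; python3 to.py .5443 -.0014 .206 1.667
```

```text
time: 15.6
tcp_pos: [0.5394, -0.3225, 0.2073]
eef_rot: [0.812, 0.583, 0.001, 0.002]
force: [-0.3, -0.4, -6.1]
gripper_width: 0.0135
grip_force: 60.0
t 15.6 tcp [ 0.5394 -0.3225  0.2073] w 0.0135 F [-0.3 -0.4 -6.1] grip 59.99698877334595
offset [0.6117, -0.1956, 0.0013] twist [0.0025, 0.0011, -0.268] scaled 1
```

```bash
python3 -m handwheel '{"gripper":[0,0,0,0,0],"offset":[[0.03,-0.01,0],[0.08,-0.026,0],[0.14,-0.045,0],[0.2,-0.064,0],[0.26,-0.083,0]],"twist":[[0,0,-0.01],[0,0,-0.03],[0,0,-0.055],[0,0,-0.08],[0,0,-0.105]]}'; python3 to.py .5443 -.0014 .206 1.667
```

```text
time: 16.1
tcp_pos: [0.5395, -0.1828, 0.2028]
eef_rot: [0.76, 0.65, -0.0, -0.001]
force: [-0.2, 0.5, -6.2]
gripper_width: 0.0138
grip_force: 60.0
t 16.1 tcp [ 0.5395 -0.1828  0.2028] w 0.0138 F [-0.2  0.5 -6.2] grip 59.99677062034607
offset [0.36, -0.047, -0.0061] twist [-0.0013, -0.0006, -0.1609] scaled 1
```

```bash
python3 -m handwheel '{"gripper":[0,0,0,0,0],"offset":[[0.07,-0.009,0],[0.15,-0.02,-0.003],[0.23,-0.03,-0.003],[0.29,-0.038,-0.003],[0.335,-0.044,-0.003]],"twist":[[0,0,-0.03],[0,0,-0.065],[0,0,-0.1],[0,0,-0.135],[0,0,-0.16]]}'; python3 to.py .5443 -.0014 .206 1.667;  python3 -m handwheel '{"gripper":[0,0,0,0],"offset":[[0.02,0,0],[0.025,0,0],[0.025,0,0],[0.025,0,0]],"twist":[[0,0,0],[0,0,0],[0,0,0],[0,0,0]]}'; python3 to.py .5443 -.0014 .164 1.667
```

```text
time: 16.6
tcp_pos: [0.5441, -0.0126, 0.2048]
eef_rot: [0.672, 0.741, -0.0, -0.001]
force: [0.3, -0.7, -5.8]
gripper_width: 0.0132
grip_force: 60.0
t 16.6 tcp [ 0.5441 -0.0126  0.2048] w 0.0132 F [ 0.3 -0.7 -5.8] grip 59.99661684036255
offset [0.0223, 0.0027, -0.0024] twist [-0.0008, -0.0007, 0.0013] scaled 1
time: 17.0
tcp_pos: [0.5441, -0.006, 0.2053]
eef_rot: [0.675, 0.738, -0.0, 0.0]
force: [-0.0, -0.9, -6.0]
gripper_width: 0.0138
grip_force: 60.0
t 17.0 tcp [ 0.5441 -0.006   0.2053] w 0.0138 F [-0.  -0.9 -6. ] grip 59.9969208240509
offset [0.0092, 0.0013, 0.0827] twist [-0.0004, 0.0005, -0.0046] scaled 1
```

Now down to the hold height, and a check against the cameras.

```bash
python3 -m handwheel '{"gripper":[0,0,0,0,0],"offset":[[0.009,0.001,0.02],[0.009,0.001,0.04],[0.009,0.001,0.06],[0.009,0.001,0.075],[0.009,0.001,0.082]],"twist":[[0,0,-0.004],[0,0,-0.004],[0,0,-0.004],[0,0,-0.004],[0,0,-0.004]]}'; python3 -m handwheel '{"gripper":[0,0,0],"offset":[[0,0,0],[0,0,0],[0,0,0]],"twist":[[0,0,0],[0,0,0],[0,0,0]]}' >/dev/null; python3 to.py .5443 -.0014 .164 1.667
python3 - <<'E'
from fit import *
i=viewer.get_image("scene"); j=viewer.get_image("top")
t=[.5472,-.0313,1.667]; Rz=R.from_euler("z",t[2]).as_matrix(); ov=[]
s=telemetry.get_state(); print(R.from_quat(s["eef_rot"]).inv().apply(s["torque"]))
for im in(i,j):
    v=cv2.resize(im["frame"][:,:,::-1],None,fx=5.5,fy=5.5,interpolation=3)
    for b,z,col in [(box(-89,89,-50,50,0,42),.118,(0,0,255)),(box(53,89,-45,45,70,70),.118,(0,255,255)),(box(-85,85,-46,46,78,78),0,(255,0,255))]:
        for q in proj(im,b@Rz.T+[t[0],t[1],z]): cv2.circle(v,tuple(int(k) for k in (q+.5)*5.5),3,col,-1)
    x,y=(proj(im,[[.547,-.031,.12]])[0]*5.5).astype(int); ov.append(v[y-260:y+240,x-215:x+185])
cv2.imwrite("pics/s7.png",np.hstack(ov))
E
```

```text
time: 17.5
tcp_pos: [0.5437, -0.0001, 0.1633]
eef_rot: [0.672, 0.741, -0.001, -0.001]
force: [0.5, -0.7, -5.7]
gripper_width: 0.0133
grip_force: 60.0
t 17.8 tcp [5.446e-01 2.000e-04 1.651e-01] w 0.0135 F [-0.7 -0.6 -6. ] grip 59.99692261219025
offset [-0.0032, -0.0009, 0.0021] twist [0.0005, 0.0001, 0.001] scaled 1
[-0.14251265 -0.01761476  0.08823387]
```

View pics/s7.png

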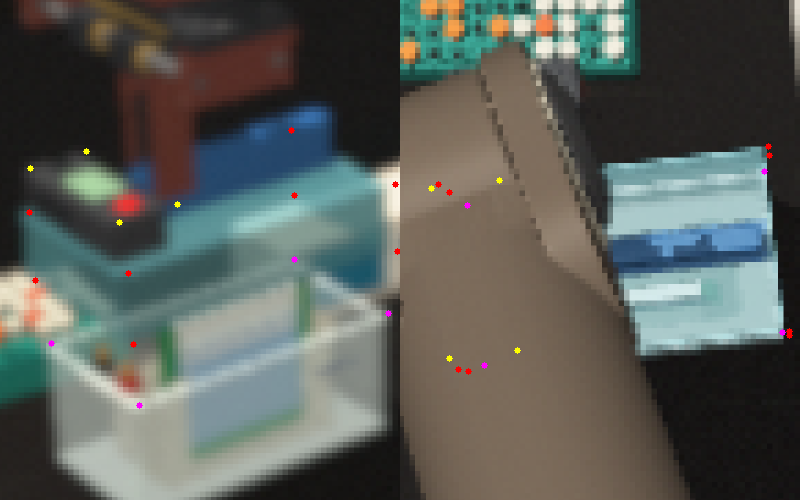

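The lid is over the tank with its pack over the terminals, level to the eye, and the pack and edges are within a few px of the prediction (right end in the scene view at col 380 against 396). I fit it numerically, leaving out the pixels the arm hides.

```bash
cat > lf.py <<'E'
from fit import *
ims={c:viewer.get_image(c) for c in("scene","top")}; obs=[]
for c,im in ims.items():
    D=mask("lid",c); m=D[0]["region"]; hsv=cv2.cvtColor(im["frame"],cv2.COLOR_RGB2HSV).astype(int)
    v=np.ones((384,512))
    if c=="top":  # arm covers all left of the line seen in the picture
        x,y=(proj(im,[[.547,-.031,.12]])[0]*5.5).astype(int)
        l=lambda X,Y:((X-400+x-215)/5.5,(Y+y-260)/5.5)
        (x0,y0),(x1,y1)=l(612,165),l(645,360); yy,xx=np.mgrid[:384,:512]; v=(xx>x0+1.5+(yy-y0)*(x1-x0)/(y1-y0)).astype(float)
    else:
        x,y=(proj(im,[[.547,-.031,.12]])[0]*5.5).astype(int); a,b=(int((k+x-215)/5.5) for k in(115,205)); r=int((200+y-260)/5.5); v[:r,a:b]=0
    obs.append((c,im,m.astype(float),v))
def ras(im,p):
    Rr=R.from_euler("zyx",[p[2],p[4],p[5]]).as_matrix(); m=np.zeros((768,1024),np.uint8)
    for b in M["lid"]:
        q=proj(im,b@Rr.T+[p[0],p[1],p[3]]); h=cv2.convexHull(((q+.5)*2-.5).astype(np.float32)); cv2.fillConvexPoly(m,np.round(h*256).astype(np.int32),255,cv2.LINE_AA,8)
    return cv2.resize(m,(512,384),interpolation=cv2.INTER_AREA)/255.
B=lambda a:cv2.GaussianBlur(a,(0,0),1)
def cost(p,o): return sum((np.abs(B(ras(im,p))-B(m))*v).sum() for _,im,m,v in o)
for name,o,free in(("top",obs[1:],[0,1,2]),("both",obs,[0,1,2,3]),("both tilt",obs,range(6))):
    f=list(free); p0=np.array([.5472,-.0313,1.667,.118,0,0]); st=np.array([.01,.01,.06,.01,.04,.04])
    def g(q): p=p0.copy(); p[f]=q; return cost(p,o)
    q=p0[f]
    for k in(1,.5): q=minimize(g,q,method="Nelder-Mead",options=dict(initial_simplex=np.vstack([q]+[q+k*st[e]*np.eye(6)[e][f] for e in f]),xatol=1e-4,fatol=.05)).x
    print(name,q.round(4),round(g(q),1),"start",round(g(p0[f]),1))
E
python3 lf.py
```

```text
lid scene [(0.74, array([214., 173.]), 1804), (0.48, array([161., 250.]), 687)]
lid top []Traceback (most recent call last):
  File "lf.py", line 4, in <module>
    D=mask("lid",c); m=D[0]["region"]; hsv=cv2.cvtColor(im["frame"],cv2.COLOR_RGB2HSV).astype(int)
                       ~^^^
IndexError: list index out of range
```

```bash
sed -i 's|D=mask("lid",c); m=D\[0\]\["region"\]; hsv|D=mask("lid",c); m=D[0]["region"] if c=="scene" else None; hsv|; s|^    else:|        f=im["frame"].max(2)>70; X,Y=l(590,120),l(830,400); m=np.zeros((384,512),bool); sl=(slice(int(X[1]),int(Y[1])),slice(int(X[0]),int(Y[0]))); m[sl]=f[sl]; w=np.zeros((384,512)); w[sl]=1; v=v*w; print("toppx",int((m*v).sum()))\n    else:|' lf.py; python3 lf.py
```

```text
lid scene [(0.87, array([217., 175.]), 1746), (0.3, array([172., 197.]), 795)]
lid top [(0.57, array([243., 171.]), 1018)]
toppx 882
top [ 0.5462 -0.0283  1.6648] 15.5 start 49.3
both [ 0.5475 -0.0274  1.6455  0.1184] 128.3 start 207.3
both tilt [ 0.5458 -0.0273  1.6596  0.1167  0.0746  0.0126] 105.9 start 207.3
```

```bash
cat > rib.py <<'E'
from fit import *
im=viewer.get_image("scene"); h=cv2.cvtColor(im["frame"],cv2.COLOR_RGB2HSV)
m=cv2.inRange(h,(102,110,50),(125,255,255)); P=proj(im,[[.547,-.06,.17]])[0].astype(int)
w=np.zeros_like(m); w[P[1]-30:P[1]+25,P[0]-30:P[0]+40]=1; m=m*w
n,lab,st,_=cv2.connectedComponentsWithStats(m); 
for k in range(1,n):
    if st[k][4]>25: print(st[k])
k=1+np.argmax(st[1:,4]); c=lab==k
xs=[x for x in range(512) if c[:,x].any()]; top=[np.nonzero(c[:,x])[0].min() for x in xs]
print([(int(x),int(t)) for x,t in zip(xs,top)])
g=im["frame"].astype(float)@[.2,.2,.6]
for pitch in(0,.03,.06,.09):
    Rr=R.from_euler("zyx",[1.6648,pitch,0]).as_matrix(); o=np.array([.5462,-.0283,.118]) ; b=np.array([.03,0,.066]); o=o+R.from_euler("z",1.6648).apply(b)-Rr@b
    Q=np.array([[-83,7,72],[-83,-7,72],[-40,7,72],[-83,7,42],[-89,50,42],[-89,50,0],[89,50,0],[89,50,42],[89,45,70],[53,45,70]])/1000
    print(pitch,proj(im,Q@Rr.T+o).round(1).tolist())
E
python3 rib.py
```

```text
[210 152  31  21 303]
[(210, 171), (211, 171), (212, 170), (213, 170), (214, 170), (215, 169), (216, 160), (217, 159), (218, 159), (219, 158), (220, 158), (221, 158), (222, 157), (223, 157), (224, 156), (225, 156), (226, 155), (227, 155), (228, 155), (229, 155), (230, 155), (231, 154), (232, 153), (233, 153), (234, 153), (235, 152), (236, 152), (237, 152), (238, 152), (239, 153), (240, 154)]
0 [[240.4, 154.4], [237.7, 153.0], [229.1, 157.9], [240.6, 163.2], [250.5, 167.0], [250.7, 179.3], [202.5, 196.2], [201.6, 183.3], [200.0, 174.0], [210.6, 170.6]]
0.03 [[240.3, 154.4], [237.7, 153.2], [229.1, 157.8], [240.7, 163.3], [250.6, 166.8], [251.0, 179.2], [202.8, 196.0], [201.7, 182.9], [200.0, 173.5], [210.5, 170.1]]
0.06 [[240.3, 154.4], [237.7, 153.3], [229.1, 157.8], [240.9, 163.4], [250.7, 166.5], [251.4, 179.0], [203.0, 195.7], [201.7, 182.4], [199.9, 173.0], [210.5, 169.7]]
0.09 [[240.3, 154.4], [237.6, 153.5], [229.0, 157.8], [241.0, 163.5], [250.8, 166.2], [251.7, 178.9], [203.3, 195.4], [201.8, 182.0], [199.9, 172.5], [210.4, 169.2]]
```

```bash
sed -i 's/"zyx"/"ZYX"/' rib.py lf.py; sed -i 's/in(0,.03,.06,.09)/in(-.03,0,.03,.06)/; s/Q=np.array(\[/Q=np.array([[-40,-7,72],[0,-7,72],/' rib.py; python3 rib.py | tail -4; python3 lf.py | tail -1
```

```text
-0.03 [[226.6, 157.1], [215.8, 160.0], [240.4, 155.4], [237.8, 154.0], [229.2, 158.5], [240.4, 164.2], [250.3, 168.2], [250.2, 180.5], [201.9, 195.9], [201.4, 182.8], [200.0, 173.4], [210.6, 170.4]]
0 [[226.5, 156.5], [215.7, 159.8], [240.4, 154.4], [237.7, 153.0], [229.1, 157.9], [240.6, 163.2], [250.5, 167.0], [250.7, 179.3], [202.5, 196.2], [201.6, 183.3], [200.0, 174.0], [210.6, 170.6]]
0.03 [[226.4, 155.9], [215.6, 159.5], [240.3, 153.4], [237.6, 152.1], [229.0, 157.3], [240.8, 162.2], [250.6, 165.9], [251.2, 178.1], [203.1, 196.5], [201.9, 183.8], [200.1, 174.5], [210.6, 170.8]]
0.06 [[226.3, 155.3], [215.6, 159.3], [240.2, 152.4], [237.5, 151.1], [228.9, 156.6], [240.9, 161.1], [250.8, 164.8], [251.6, 176.9], [203.8, 196.8], [202.1, 184.3], [200.1, 175.1], [210.6, 171.0]]
lid scene []Traceback (most recent call last):
  File "lf.py", line 4, in <module>
    D=mask("lid",c); m=D[0]["region"] if c=="scene" else None; hsv=cv2.cvtColor(im["frame"],cv2.COLOR_RGB2HSV).astype(int)
                       ~^^^
IndexError: list index out of range
```

```bash
cat >> rib.py <<'E'
print("--sub")
f=im["frame"].astype(float)[:,:,2]; X=[];Y=[]
for x in range(218,237):
    t=top[xs.index(x)]; col=f[t-4:t+4,x]; lo,hi=col[:2].mean(),col[-3:].mean(); th=(lo+hi)/2
    k=np.argmax(col>th); y=t-4+k-1+(th-col[k-1])/(col[k]-col[k-1]); X.append(x);Y.append(y)
s,b=np.polyfit(X,Y,1); print("obs slope",s.round(4),"y at 227.5",(s*227.5+b).round(2),"rms",np.std(np.array(Y)-np.polyval([s,b],X)).round(2))
for pitch in(-.03,0,.03,.06):
    Rr=R.from_euler("ZYX",[1.6648,pitch,0]).as_matrix(); bb=np.array([.03,0,.066]); o=np.array([.5462,-.0283,.118])+R.from_euler("z",1.6648).apply(bb)-Rr@bb
    q=proj(im,np.array([[x,-7,72] for x in range(-80,0,5)])/1000@Rr.T+o); s,b=np.polyfit(q[:,0],q[:,1],1); print(pitch,s.round(4),(s*227.5+b).round(2))
E
python3 rib.py | sed -n '/--sub/,$p'; for k in 1 2; do python3 lf.py 2>&1| tail -2; done
```

```text
--sub
obs slope -0.3535 y at 227.5 155.21 rms 0.16
-0.03 -0.2733 156.84
0 -0.3066 156.17
0.03 -0.34 155.5
0.06 -0.3736 154.82
both [ 0.5465 -0.0275  1.6657  0.1191] 149.8 start 225.8
both tilt [ 0.5444 -0.0271  1.6753  0.1155 -0.0318  0.1122] 99.4 start 225.8
both [ 0.5465 -0.0276  1.6639  0.1192] 93.8 start 175.2
both tilt [ 0.546  -0.0279  1.6603  0.1179 -0.0057  0.0421] 82.2 start 175.2
```

```bash
cat > edge.py <<'E'
from fit import *
im=viewer.get_image("scene"); f=cv2.GaussianBlur(im["frame"].astype(np.float32),(0,0),.6)
yaw=1.665; o=np.array([.5462,-.0283,.118])
def q(x,y,z,p,r=0):
    Rr=R.from_euler("ZYX",[yaw,p,r]).as_matrix(); b=np.array([.03,0,.066]); return proj(im,np.c_[x,np.full(len(x),y),np.full(len(x),z)]/1000@Rr.T+o+R.from_euler("z",yaw).apply(b)-Rr@b)
for name,y,z,a,b in(("near top",50,42,-85,85),("near bottom",50,0,-85,85),("far top",-50,42,-85,-20),("rib far",-7,72,-80,-5),("rib near",7,72,-80,-5),("rib foot",7,42,-80,-5)):
    x=np.linspace(a,b,40); P=q(x,y,z,0); rows=np.arange(-4,4.01,.1)
    off=[]
    for u,v in P:
        pr=np.stack([cv2.remap(f[:,:,c],np.full((len(rows),1),u,np.float32),(v+rows).astype(np.float32)[:,None],cv2.INTER_LINEAR).ravel() for c in range(3)])
        g=np.abs(np.gradient(cv2.GaussianBlur(pr,(0,0),3) if 0 else pr,axis=1)).sum(0); g=np.convolve(g,np.ones(9)/9,"same"); g[:6]=g[-6:]=0; off.append(rows[g.argmax()])
    off=np.array(off); s=0
    keep=np.ones(40,bool)
    for _ in range(6):
        c=np.polyfit(x[keep],off[keep],1); r=np.abs(off-np.polyval(c,x)); keep=r<max(.5,1.5*np.median(r))
    d=(q(x,y,z,.03)[:,1]-P[:,1]); D=q(x,y,z,.03); sl=lambda A:np.polyfit(A[:,0],A[:,1],1)[0]
    dx=np.polyfit(x,D[:,1]-P[:,1]-sl(P)*(D[:,0]-P[:,0]),1)[0]
    print(name,"kept",keep.sum(),"slope px/mm",c[0].round(4),"per .03 rad",dx.round(4),"=> pitch",(c[0]/dx*.03).round(3),"mean off",np.polyval(c,x.mean()).round(2))
E
python3 edge.py
```

```text
near top kept 24 slope px/mm 0.0327 per .03 rad 0.0091 => pitch 0.108 mean off -1.35
near bottom kept 21 slope px/mm -0.0146 per .03 rad 0.0089 => pitch -0.049 mean off -0.57
far top kept 40 slope px/mm 0.0084 per .03 rad 0.0085 => pitch 0.03 mean off -2.86
rib far kept 37 slope px/mm 0.0095 per .03 rad 0.0088 => pitch 0.032 mean off -0.7
rib near kept 33 slope px/mm 0.0033 per .03 rad 0.0089 => pitch 0.011 mean off -3.07
rib foot kept 40 slope px/mm 0.027 per .03 rad 0.0087 => pitch 0.093 mean off 1.16
```

The fits put the lid's centre 3 mm too far towards +y, at 0.118 m height with matching yaw. Its tilt is at most about 2°, within measuring error. I make the small shift.

```bash
python3 -m handwheel '{"gripper":[0,0,0,0,0],"offset":[[-0.003,0.002,0],[-0.006,0.002,0],[-0.007,0.0025,0],[-0.007,0.0025,0],[-0.007,0.0025,0]],"twist":[[0,0,0],[0,0,0],[0,0,0],[0,0,0],[0,0,0]]}'; python3 to.py .5456 -.0033 .1645 1.667; sed -i 's/p0=np.array/p0=np.array/' lf.py; python3 lf.py 2>&1 | egrep "^(top|both)"
python3 - <<'E'
from h import *
for n in("lid_pack","lid_balance","tank_rim"):
  for c in("scene","top"):
    im=viewer.get_image(c)
    for d in viewer.mark_of(n,c)[:1]: print(n,c,round(d["confidence"],2),at(im,[d["point"]],{"lid_pack":.188,"lid_balance":.184,"tank_rim":.078}[n])[0].round(4))
E
```

```text
time: 19.55
tcp_pos: [0.5459, -0.0032, 0.1647]
eef_rot: [0.672, 0.741, -0.0, -0.0]
force: [0.2, 0.3, -6.1]
gripper_width: 0.0135
grip_force: 60.0
t 19.55 tcp [ 0.5459 -0.0032  0.1647] w 0.0135 F [ 0.2  0.3 -6.1] grip 59.996938705444336
offset [-0.0001, -0.0006, 0.0003] twist [-0.0, -0.0, 0.0009] scaled 1
toppx 935
top [ 0.5467 -0.0318  1.6741] 20.4 start 22.3
both [ 0.548  -0.031   1.6521  0.1188] 93.4 start 101.5
both tilt [ 0.5459 -0.0306  1.6616  0.1173 -0.0208  0.0696] 61.7 start 101.5
lid_pack scene 0.91 [0.56   0.0356 0.188 ]
lid_balance scene 0.64 [ 0.5467 -0.0012  0.184 ]
lid_balance top 0.95 [0.5517 0.0028 0.184 ]
tank_rim scene 0.73 [ 0.5527 -0.0318  0.078 ]
```

```bash
python3 -c "
from plant import order; print(order.sign_off())"
```

```text
the job is handed in; nothing more can be done
None
```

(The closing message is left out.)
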